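# Clamp the long column in the lever block

### The job

Get the long steel column ready for its test: swing the yellow-handled clamp lever of the block wide open, past upright, then lift the longer of the two columns up off its hooks and lay it in the two white cradles, centred lengthwise, with its red plug at the end with the red dot (the lever end). Then swing the lever fully shut over the column; leave the short column on its hooks and everything else where it stands.

Things in the scene. Friction and masses are not known exactly. Their poses are not given: they have to be found in the camera images.
- clamp_block: Fixed block, origin at its underside centre on the worktop, z up. Aluminium base plate x -60..70, y -100..100 mm, 12 mm thick; red dot at its +y (lever) end, blue dot at the -y end. A white cradle at each end; between them (y -45..45 mm) all is free above the plate. Two steel hinge cheeks of the lever at x 34..56, y 38..72 mm, up to z 62 mm.
- cradle_red (a point): Middle of the channel floor of the white open-topped cradle at the red-dot (lever) end, at block (0, +55, 40) mm. The cradle is 20 mm long; its channel runs along the block's y, is 14 mm wide at the floor and 24 mm at the top, 11 mm above. A column's underside rests on this floor.
- cradle_blue (a point): Middle of the channel floor of the white open-topped cradle at the blue-dot end, at block (0, -55, 40) mm. The cradle is 20 mm long; its channel runs along the block's y, is 14 mm wide at the floor and 24 mm at the top, 11 mm above. A column's underside rests on this floor.
- lever_hinge (a point): Centre of the lever's hinge pin, fixed on the block at its (45, 55, 54) mm; the hinge axis is the block's y axis.
- lever (a joint): Clamp lever angle, rad. 0 = fully shut: level from the hinge towards the block's -x across the +y cradle, rubber pad 1 mm above a seated column. Grows as the handle swings up and over towards the block's +x: 1.57 upright, stop at 2.0. Stiff hinge (0.12 N m), stays where it is left; fingers that open can drag it up a little, a press down on the handle brings it home.
- lever_handle (a point): Grip point in the middle of the lever's yellow handle, 115 mm out from the hinge pin (with the lever shut, 6 mm above the pin's height). The handle is 18 mm wide (block y), 14 mm thick, 85 to 140 mm out from the pin; pinched from above across its width it turns between the pads as the lever swings.
- stand: Fixed white stand with steel hooks; origin at its underside centre, z up. Base 130 (x) x 110 (y) x 10 mm; two posts at x 0, y +-35 mm, 110 mm high, each with an upturned hook on either side: seat at x +-40 mm, z 98 mm, tip at x +-56 mm, z 126 mm. A column lies across each pair of hooks, along the stand's y; either may be on either side.
- long_column: Steel column, 168 mm long, 12 mm thick (10 mm wide, 11 mm high where gripped), 85 g, hanging across two hooks. Origin: middle of its length, on its underside; its y axis runs along it from the blue to the red plug, z up. The part between the hooks (60 mm) is free to grip from above.
- long_red (a point): Tip of the long column's red plug, on its axis, 84 mm from the middle.
- long_blue (a point): Tip of the long column's blue plug, on its axis, 84 mm from the middle.
- short_column: Similar steel column, 118 mm long, on the other pair of hooks. Stays there. Origin: middle of its length, underside.
- timer: Light grey bench timer, 60 x 66 x 19 mm; origin under its centre. Bystander.
- tape_roll: Roll of green tape lying flat, 62 mm across, 19 mm high; origin under its centre. Bystander.
- blue_marker: White marker pen with a blue cap, 122 mm long, lying; origin under its centre. Bystander.
- blue_cap: Blue screw cap, 53 mm across, 26 mm high; origin under its centre. Bystander.

How it is judged:
By the outcome, as a careful person would: the job done as asked, in the order asked, and still so for the second after the job is handed in, with the robot touching nothing.
It also fails if it takes over 72 s, if anything falls off the work surface, if the arm or the gripper's body presses on something with over 40 N, if the wrist force passes 120 N, or if a joint passes its speed limit or range.

### The arm

A 6-joint arm with a two-finger parallel gripper is mounted at the origin on a cart in front of the work surface, level with it; the furniture and walls round the work are solid. World frame = base frame: x ahead of the robot, y to its left, z up, the work surface at z = 0. Lengths are in m, angles in rad, forces in N, time in s.
With the tool pointing down it reaches from about 0.35 to 0.975 m from the base axis. Payload 4.9 kg.
Tool frame: the origin (TCP) lies midway between the tips of the shut fingers; the grasp point (between the pads) lies 19 mm behind it; z points along the fingers, y is the line along which they close (so a half turn about z gives the same grasp; the last joint's range is limited). The gripper opens to 85 mm and grips with 20 to 120 N. Pads are 22 mm wide; open, the fingers measure 114 mm over their backs; the gripper's body (76 mm by 85 mm) begins 54 mm behind the grasp point. The pads swing forward as they close: fully open they stand 13 mm farther back than shut.
Start: joints at [1.179, 0.053, 1.613, -0, 1.476, -0.119], TCP at [0.168, 0.602, 0.231] pointing down, gripper open.
Joint ranges: [-3.01, 3.01], [-1.01, 2.22], [0.06, 2.58], [-1.02, 4.17], [0.09, 2.62], [-3.14, 3.14]. Speed limits (rad/s): [2.57, 2.57, 3.14, 3.14, 3.14, 3.14].

### API

Orientations are given as a unit quaternion [w, x, y, z].
In Python, from plant import manip gives the robot as it stands.
- The arm moves only by the shell command python3 shift.py, which reads ROWS from standard input. ROWS is a JSON object with one list for each field, all of the same length, 1 to 5, a row being the entries at one place: aperture (the opening from 0.0 (shut) to 1.0 (fully open)), dx, dy, dz (the shift in m), drx, dry, drz (a rotation vector in rad); each row shifts and turns the commanded pose from where the row before left it, along the tool's axes as they then stand; what a row does not reach is not made up. A row lasts 1/8 s, in which the tool goes at most 0.0625 m and 0.188 rad, less where a joint would pass 70% of its speed; a pose out of reach is approached as far as the arm can. The fingers move at their own pace and stop on an object; the grip force is fixed at half the most. Time passes only in rows, so rows that do not move let the fingers close. It prints the time, the measured TCP pose, the force, the opening and the grip force at its end. Input that does not fit is refused with a message, and nothing moves.
- manip.state(): the state, without advancing time (a new reading comes with each control period).
- manip.grab_frame(name): name is "scene" or "top" or "wrist"; returns the picture (480x640x3 uint8, red, green, blue); there is no depth.
- manip.camera_params(name): a dict with "intrinsics" (3x3 intrinsics, pixels), "xyz" and "orientation" of the camera in the world. Camera axes: x right, y down, z forward; pixel columns grow to the right and rows downward; lengths in m; the calibration is good to about 2 mm. A picture is of the moment at which its call begins: read the wrist's pose just before it. camera_params takes no time and is no camera call; for the wrist camera it gives the pose at the moment of the call.
- manip.job_done(): hands the job in; it is judged then, once.
The state is a dict: "time": time; "joint_pos": joint angles; "joint_vel": joint speeds; "joint_efforts": joint torques, N m; "tool_pos": TCP position; "tool_rot": TCP orientation; "contact_force": force on the tool from outside, world axes, zero at the start; "ft_torque": the same for the moment, N m; "gripper_width": opening from 0.0 (shut) to 1.0 (fully open); "grasp_force": force on a finger pad.
Only numpy, scipy, OpenCV 4.12 (cv2) and the standard library are available. Lean on these libraries where they do the work, as an engineer would, in place of code of your own. Each camera call takes 0.05 s, during which the arm holds its last target. There are 200 camera calls.

## Working session

There is one attempt and no reset: what is moved stays moved. The work goes in short steps, Python scripts to look and compute and a shell command to move; the robot and the scene stay as the last step left them, time stands still between calls to the robot, and variables do not carry over. Pictures are saved under pics/ and viewed, at most 10 in all, crops included, and the job is handed in when it is done.

```bash
ls; mkdir -p pics; python3 - <<'E'
from plant import manip
import cv2,numpy as np
for n in ["scene","top"]:
    im=manip.grab_frame(n); cv2.imwrite(f"pics/{n}0.png",im[:,:,::-1])
    p=manip.camera_params(n); print(n,p)
print(manip.state())
E
```

```text
pics
plant.py
shift.py
scene {'intrinsics': array([[483.26980402,   0.        , 321.58179772],
       [  0.        , 483.26980402, 240.97513514],
       [  0.        ,   0.        ,   1.        ]]), 'xyz': array([-0.37252581, -0.70932034,  1.0873018 ]), 'orientation': array([-0.37523983,  0.8162436 , -0.39979775,  0.18194287])}
top {'intrinsics': array([[596.51276961,   0.        , 323.25997538],
       [  0.        , 596.51276961, 228.99392209],
       [  0.        ,   0.        ,   1.        ]]), 'xyz': array([ 0.38005099, -0.00283997,  1.54982024]), 'orientation': array([-0.04134925,  0.71127798, -0.70063289,  0.03856714])}
{'time': 0.1, 'joint_pos': array([ 1.17899030e+00,  5.32744294e-02,  1.61412767e+00, -1.41379222e-05,
        1.47600843e+00, -1.19002678e-01]), 'joint_vel': array([ 0.00166431, -0.0012876 , -0.00334171, -0.00141952,  0.00215131,
       -0.00057241]), 'joint_efforts': array([ 2.15802015e-04, -3.94904959e+01, -3.71363354e+01, -8.19450543e-05,
        3.98740885e-03, -6.39597431e-06]), 'tool_pos': array([0.16818723, 0.60137041, 0.23021348]), 'tool_rot': array([-2.22822326e-04,  1.35978372e-01,  9.90711389e-01, -8.81229418e-04]), 'contact_force': array([ 0.74108015, -0.77960348,  0.4044336 ]), 'ft_torque': array([0.00054255, 0.01797353, 0.02580299]), 'grasp_force': 0.0, 'gripper_width': 1.0012953062756826}
```

View pics/top0.png

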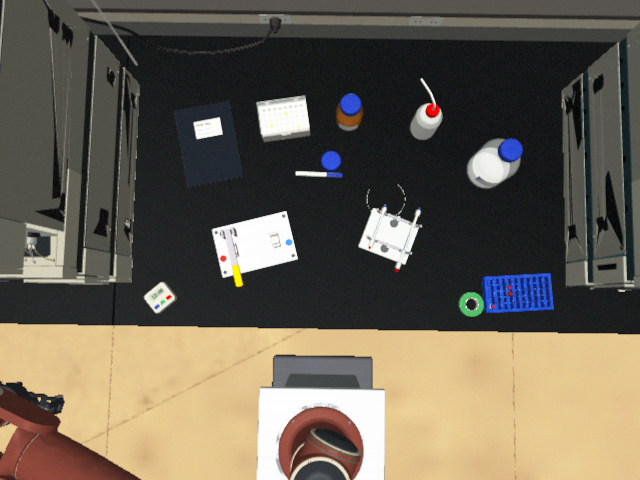

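View pics/scene0.png

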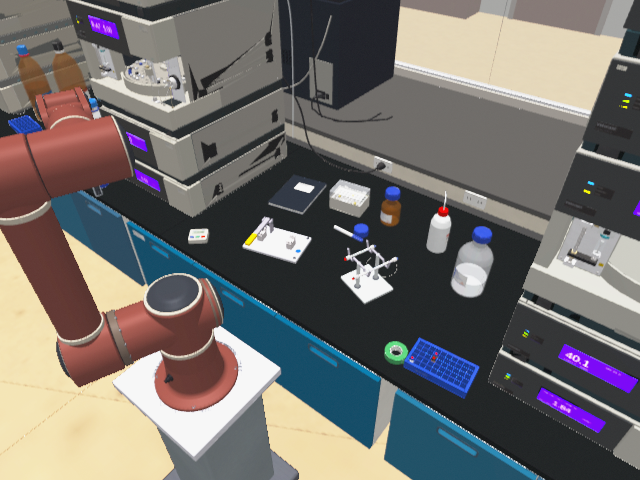

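The top view shows the block near (255,245), its red dot at (223,258), its blue dot at (289,242), and the yellow handle at (238,275), so the lever is shut and points toward the robot. The stand is near (390,237). The long column is on its right side, red plug at (397,268) and blue at (418,210). The short column is on the left.

```bash
cat > h.py <<'E'
import numpy as np, cv2
from scipy.spatial.transform import Rotation as R
def rot(q): return R.from_quat(np.r_[q[1:],q[0]])
def ray(p,uv):
    K=p["intrinsics"]; d=np.linalg.inv(K)@np.array([uv[0],uv[1],1.])
    return np.array(p["xyz"]),rot(p["orientation"]).apply(d/np.linalg.norm(d))
def plane(p,uv,z):
    o,d=ray(p,uv); return o+d*(z-o[2])/d[2]
def proj(p,X):
    c=rot(p["orientation"]).inv().apply(np.array(X)-p["xyz"]); u=p["intrinsics"]@c; return u[:2]/u[2]
def tri(rays):
    A=np.zeros((3,3));b=np.zeros(3)
    for o,d in rays:
        M=np.eye(3)-np.outer(d,d);A+=M;b+=M@o
    X=np.linalg.solve(A,b)
    return X,[float(np.linalg.norm((np.eye(3)-np.outer(d,d))@(X-o))) for o,d in rays]
HSV={"red":[((0,150,80),(8,255,255)),((172,150,80),(180,255,255))],"blue":[((105,150,80),(125,255,255))],"yellow":[((22,150,120),(33,255,255))]}
def blobs(im,col,amin=4):
    h=cv2.cvtColor(im,cv2.COLOR_RGB2HSV); m=sum(cv2.inRange(h,a,b) for a,b in HSV[col])
    n,_,s,c=cv2.connectedComponentsWithStats(m)
    return [(int(s[i,4]),*c[i].round(1),s[i,:4].tolist()) for i in range(1,n) if s[i,4]>=amin]
E
python3 - <<'E'
from h import *; from plant import manip
im=cv2.imread("pics/top0.png")[:,:,::-1].copy(); p=manip.camera_params("top")
im=im.copy()
for c in HSV:
    for b in blobs(im,c):
        if 140<b[1]<440 and 170<b[2]<300: print(c,b,plane(p,b[1:3],0.012).round(3),plane(p,b[1:3],.1).round(3))
for uv in [(365,236),(379,211),(415,240),(403,264),(228,232)]: print(uv,plane(p,uv,0.01).round(3))
w=manip.camera_params("wrist"); s=manip.state()
T=rot(s["tool_rot"]); print(T.as_matrix().round(3)); print(w["intrinsics"],T.inv().apply(w["xyz"]-s["tool_pos"]),(T.inv()*rot(w["orientation"])).as_matrix().round(3))
E
```

```text
red (23, np.float64(222.8), np.float64(258.1), [220, 256, 6, 5]) [0.475 0.263 0.012] [0.47  0.248 0.1  ]
red (10, np.float64(396.2), np.float64(270.0), [395, 269, 4, 3]) [ 0.451 -0.185  0.012] [ 0.447 -0.174  0.1  ]
red (12, np.float64(168.1), np.float64(296.8), [166, 295, 5, 4]) [0.374 0.4   0.012] [0.374 0.377 0.1  ]
blue (62, np.float64(334.8), np.float64(174.4), [327, 172, 16, 6]) [ 0.699 -0.023  0.012] [ 0.681 -0.022  0.1  ]
blue (20, np.float64(288.2), np.float64(241.8), [286, 240, 5, 5]) [0.52  0.095 0.012] [0.512 0.089 0.1  ]
yellow (160, np.float64(237.0), np.float64(276.2), [232, 265, 11, 22]) [0.429 0.225 0.012] [0.426 0.212 0.1  ]
(365, 236) [ 0.538 -0.104  0.01 ]
(379, 211) [ 0.604 -0.14   0.01 ]
(415, 240) [ 0.53  -0.234  0.01 ]
(403, 264) [ 0.467 -0.203  0.01 ]
(228, 232) [0.543 0.252 0.01 ]
[[-0.963  0.269 -0.001]
 [ 0.269  0.963 -0.002]
 [ 0.    -0.002 -1.   ]]
[[418.05306172   0.         325.87663033]
 [  0.         418.05306172 239.90650866]
 [  0.           0.           1.        ]] [ 0.06648895  0.00057198 -0.14115968] [[-0.    -0.964 -0.264]
 [ 1.    -0.    -0.   ]
 [ 0.    -0.264  0.964]]
```

```bash
echo '{"aperture": [1, 1, 1, 1, 1], "dx": [-0.043, -0.043, -0.043, -0.043, -0.043], "dy": [-0.0235, -0.0235, -0.0235, -0.0235, -0.0235], "dz": [-0.002, -0.002, -0.002, -0.002, -0.002], "drx": [0, 0, 0, 0, 0], "dry": [0, 0, 0, 0, 0], "drz": [0, 0, 0, 0, 0]}' | python3 shift.py
echo '{"aperture": [1, 1, 1, 1, 1], "dx": [-0.043, -0.043, -0.043, -0.043, -0.043], "dy": [-0.0235, -0.0235, -0.0235, -0.0235, -0.0235], "dz": [-0.002, -0.002, -0.002, -0.002, -0.002], "drx": [0, 0, 0, 0, 0], "dry": [0, 0, 0, 0, 0], "drz": [0, 0, 0, 0, 0]}' | python3 shift.py
echo '{"aperture": [1, 1, 1, 1, 1], "dx": [0, 0, 0, 0, 0], "dy": [0, 0, 0, 0, 0], "dz": [0, 0, 0, 0, 0], "drx": [0, 0, 0, 0, 0], "dry": [0, 0, 0, 0, 0], "drz": [-0.178, -0.178, -0.178, 0, 0]}' | python3 shift.py
```

```text
time: 0.72
tool_pos: [0.3445, 0.4294, 0.2408]
tool_rot: [-0.0, 0.136, 0.991, -0.0]
contact_force: [0.3, -0.1, 0.1]
gripper_width: 0.998
grasp_force: 0.0
time: 1.35
tool_pos: [0.5199, 0.2584, 0.2509]
tool_rot: [-0.0, 0.136, 0.991, -0.0]
contact_force: [0.4, 0.5, 0.1]
gripper_width: 0.998
grasp_force: 0.0
time: 1.98
tool_pos: [0.519, 0.2597, 0.251]
tool_rot: [-0.0, -0.129, 0.992, -0.0]
contact_force: [-0.1, 0.2, 0.4]
gripper_width: 0.997
grasp_force: 0.0
```

```bash
cat >> h.py <<'E'
def snap(tag):
    from plant import manip; import pickle
    p=manip.camera_params("wrist"); im=manip.grab_frame("wrist")
    cv2.imwrite(f"pics/{tag}.png",im[:,:,::-1]); pickle.dump(p,open(f"pics/{tag}.pkl","wb")); return im,p
def load(tag):
    import pickle
    return cv2.imread(f"pics/{tag}.png")[:,:,::-1].copy(),pickle.load(open(f"pics/{tag}.pkl","rb"))
E
python3 - <<'E'
from h import *
im,p=snap("wA")
for c in HSV:
    for b in blobs(im,c,30): print(c,b,plane(p,b[1:3],0.012).round(4))
from plant import manip; s=manip.state(); print(s["tool_pos"],rot(s["tool_rot"]).as_matrix().round(3).tolist(),s["time"])
E
```

```text
red (151, np.float64(524.9), np.float64(78.6), [517, 72, 17, 14]) [0.3743 0.3972 0.012 ]
red (254, np.float64(338.5), np.float64(155.3), [330, 147, 18, 18]) [0.4769 0.2604 0.012 ]
blue (134, np.float64(568.6), np.float64(57.2), [561, 51, 16, 14]) [0.3491 0.4264 0.012 ]
blue (248, np.float64(143.4), np.float64(155.2), [135, 146, 18, 19]) [0.5214 0.0919 0.012 ]
blue (2096, np.float64(16.4), np.float64(333.2), [0, 295, 42, 72]) [ 0.729  -0.0061  0.012 ]
yellow (1820, np.float64(298.2), np.float64(81.2), [286, 44, 25, 77]) [0.4257 0.2108 0.012 ]
[0.51903298 0.25970499 0.2510847 ] [[-0.967, -0.256, -0.0], [-0.256, 0.967, -0.0], [0.0, -0.0, -1.0]] 2.025
```

```bash
echo '{"aperture": [1, 1, 1, 1, 1], "dx": [0, 0, 0, 0, 0], "dy": [-0.04, -0.04, -0.04, 0, 0], "dz": [0, 0, 0, 0, 0], "drx": [0, 0, 0, 0, 0], "dry": [0, 0, 0, 0, 0], "drz": [0, 0, 0, 0, 0]}' | python3 shift.py
python3 - <<'E'
from h import *
im,p=snap("wB"); im0,p0=load("wA")
for c in HSV:
    for b in blobs(im,c,60): print(c,b,plane(p,b[1:3],0.012).round(4))
from plant import manip; s=manip.state(); print(s["tool_pos"],rot(s["tool_rot"]).as_matrix().round(3).tolist(),s["time"])
def near(im,c,uv): return min(blobs(im,c,60),key=lambda b:np.hypot(b[1]-uv[0],b[2]-uv[1]))[1:3]
for c,uv,z in [("red",(338,155),.012),("blue",(143,155),.012),("yellow",(298,81),.06)]:
    a=near(im0,c,uv); b=near(im,c,proj(p,plane(p0,a,z))); print(c,a,b,tri([ray(p0,a),ray(p,b)]))
E
```

```text
time: 2.65
tool_pos: [0.55, 0.1442, 0.2513]
tool_rot: [-0.0, -0.13, 0.992, 0.0]
contact_force: [0.1, -1.0, 0.9]
gripper_width: 1.002
grasp_force: 0.0
red (257, np.float64(472.4), np.float64(154.9), [464, 146, 18, 19]) [0.4769 0.2606 0.012 ]
blue (248, np.float64(277.7), np.float64(154.4), [269, 146, 18, 18]) [0.5213 0.0923 0.012 ]
blue (2054, np.float64(119.9), np.float64(325.5), [96, 291, 55, 70]) [ 0.7254 -0.0219  0.012 ]
yellow (1906, np.float64(458.7), np.float64(81.0), [445, 44, 30, 77]) [0.4215 0.2277 0.012 ]
[0.54993642 0.14451989 0.25127095] [[-0.966, -0.258, -0.0], [-0.258, 0.966, 0.0], [0.0, 0.0, -1.0]] 2.7
red (np.float64(338.5), np.float64(155.3)) (np.float64(472.4), np.float64(154.9)) (array([0.47689576, 0.26042162, 0.01235922]), [2.0858421164314364e-05, 2.085842116435649e-05])
blue (np.float64(143.4), np.float64(155.2)) (np.float64(277.7), np.float64(154.4)) (array([0.52115116, 0.09239821, 0.01330917]), [1.9487552248355615e-05, 1.9487552248178145e-05])
yellow (np.float64(298.2), np.float64(81.2)) (np.float64(458.7), np.float64(81.0)) (array([0.42955268, 0.21492598, 0.06042925]), [0.00011653715218544922, 0.00011653715218553242])
```

View pics/wB.png

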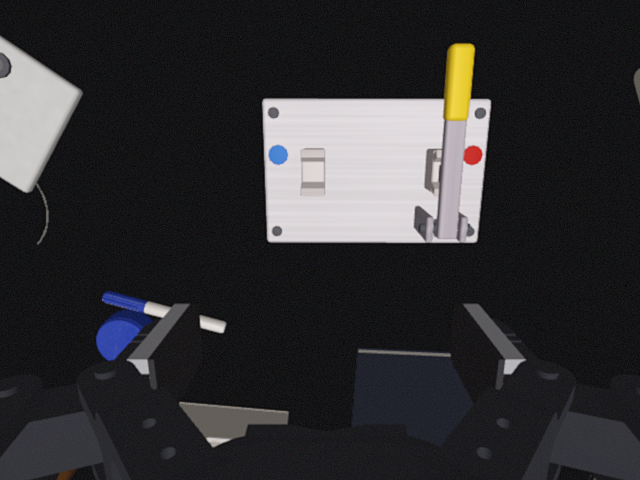

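The wrist view shows the plate with the blue dot at (278,155) and the red dot at (472,155). The lever is shut, with the yellow handle at (459,81), and the blue cradle's channel floor is at (313,172). The triangulated heights match the text, so I move to the handle.

```bash
echo '{"aperture": [0.6, 0.6, 0.6, 0.6, 0.6], "dx": [0.0252, 0.0252, 0.0252, 0.0252, 0], "dy": [0.0248, 0.0248, 0.0248, 0.0248, 0], "dz": [0.03, 0.03, 0.03, 0.03, 0], "drx": [0, 0, 0, 0, 0], "dry": [0, 0, 0, 0, 0], "drz": [0, 0, 0, 0, 0]}' | python3 shift.py
echo '{"aperture": [0.6, 0.6, 0.6, 0.6], "dx": [0, 0, 0, 0], "dy": [0, 0, 0, 0], "dz": [0.03, 0.03, 0.03, 0], "drx": [0, 0, 0, 0], "dry": [0, 0, 0, 0], "drz": [0, 0, 0, 0]}' | python3 shift.py
cat > /tmp/plate.py <<'E'
from h import *
for t in ["wA","wB"]:
    im,p=load(t); g=cv2.cvtColor(im,cv2.COLOR_RGB2GRAY); m=(g>110).astype(np.uint8)*255
    m[260:]=0; cs=cv2.findContours(cv2.morphologyEx(m,cv2.MORPH_CLOSE,np.ones((9,9))),0,2)[0]; c=max(cs,key=cv2.contourArea)
    print(t,[ (q[0].tolist(),plane(p,q[0],.012).round(4)[:2].tolist()) for q in cv2.approxPolyDP(c,6,True)])
O=np.array([.5087,.1790]);x=np.array([.967,.2547]);y=np.array([-.2547,.967])
p=load("wB")[1]
for b in [(-60,-100,12),(70,-100,12),(70,100,12),(0,-55,40),(0,-55,51),(34,38,62)]:
    X=O+x*b[0]/1e3+y*b[1]/1e3; print(b,proj(p,[*X,b[2]/1e3]).round(1))
E
PYTHONPATH=. python3 /tmp/plate.py
```

```text
time: 3.32
tool_pos: [0.423, 0.2146, 0.1279]
tool_rot: [-0.003, -0.132, 0.991, -0.0]
contact_force: [0.9, -0.2, 0.6]
gripper_width: 0.602
grasp_force: 0.0
time: 3.82
tool_pos: [0.4262, 0.2134, 0.04]
tool_rot: [-0.002, -0.13, 0.991, -0.0]
contact_force: [-0.9, -0.3, 0.2]
gripper_width: 0.596
grasp_force: 0.0Traceback (most recent call last):
  File "/tmp/plate.py", line 1, in <module>
    from h import *
  File "h.py", line 1, in <module>
    import numpy as np, cv2
ModuleNotFoundError: No module named 'cv2'
```

```bash
echo '{"aperture": [0, 0, 0, 0, 0], "dx": [0, 0, 0, 0, 0], "dy": [0, 0, 0, 0, 0], "dz": [0, 0, 0, 0, 0], "drx": [0, 0, 0, 0, 0], "dry": [0, 0, 0, 0, 0], "drz": [0, 0, 0, 0, 0]}' | python3 shift.py
python3 - < /tmp/plate.py
python3 - <<'E'
import numpy as np
P=lambda t: np.array([45-115*np.cos(t)+6*np.sin(t),54+115*np.sin(t)+6*np.cos(t)])
ts=[0,.1,.3,.5,.7,.9,1.1,1.3,1.5,1.7,1.85,1.97]
for a,b in zip(ts,ts[1:]): d=P(b)-P(a); print(b,"tool dx %.4f dz %.4f"%(-d[0]/1e3,-d[1]/1e3))
E
```

```text
time: 4.45
tool_pos: [0.4288, 0.2144, 0.0435]
tool_rot: [0.002, -0.13, 0.991, 0.001]
contact_force: [-1.3, 1.4, 6.2]
gripper_width: 0.197
grasp_force: 60.3
wA [([307, 45], [0.3962, 0.2111]), ([286, 48], [0.403, 0.1947]), ([286, 99], [0.4424, 0.204]), ([125, 101], [0.4796, 0.0699]), ([143, 242], [0.6017, 0.1031]), ([351, 241], [0.5505, 0.2928]), ([353, 100], [0.4284, 0.2602]), ([310, 98], [0.4363, 0.2239])]
wB [([473, 46], [0.3924, 0.23]), ([451, 46], [0.3971, 0.2122]), ([446, 99], [0.4381, 0.2221]), ([263, 99], [0.4787, 0.0693]), ([268, 241], [0.6018, 0.1017]), ([476, 241], [0.5513, 0.2915]), ([490, 100], [0.4291, 0.2591]), ([470, 98], [0.432, 0.2418])]
(-60, -100, 12) [261.1  95.2]
(70, -100, 12) [266.4 240.6]
(70, 100, 12) [478.1 241.1]
(0, -55, 40) [312.7 168.9]
(0, -55, 51) [312.3 170.2]
(34, 38, 62) [427.5 214.5]
0.1 tool dx -0.0012 dz -0.0115
0.3 tool dx -0.0057 dz -0.0223
0.5 tool dx -0.0100 dz -0.0207
0.7 tool dx -0.0140 dz -0.0183
0.9 tool dx -0.0173 dz -0.0151
1.1 tool dx -0.0200 dz -0.0114
1.3 tool dx -0.0218 dz -0.0072
1.5 tool dx -0.0228 dz -0.0027
1.7 tool dx -0.0229 dz 0.0019
1.85 tool dx -0.0167 dz 0.0044
1.97 tool dx -0.0128 dz 0.0053
```

```bash
echo '{"aperture": [0, 0, 0, 0, 0], "dx": [-0.0012, -0.0057, -0.010, -0.014, 0], "dy": [0, 0, 0, 0, 0], "dz": [-0.0115, -0.0223, -0.0207, -0.0183, 0], "drx": [0, 0, 0, 0, 0], "dry": [0, 0, 0, 0, 0], "drz": [0, 0, 0, 0, 0]}' | python3 shift.py

```

```text
time: 5.08
tool_pos: [0.4569, 0.2218, 0.1143]
tool_rot: [-0.0, -0.13, 0.992, 0.0]
contact_force: [-1.5, 2.3, 1.1]
gripper_width: 0.193
grasp_force: 60.0
```

```bash
echo '{"aperture": [0, 0, 0, 0, 0], "dx": [-0.0173, -0.02, -0.0218, -0.0228, 0], "dy": [0, 0, 0, 0, 0], "dz": [-0.0151, -0.0114, -0.0072, -0.0027, 0], "drx": [0, 0, 0, 0, 0], "dry": [0, 0, 0, 0, 0], "drz": [0, 0, 0, 0, 0]}' | python3 shift.py
echo '{"aperture": [0, 0, 0, 0, 0], "dx": [-0.0229, -0.0167, -0.0115, 0, 0], "dy": [0, 0, 0, 0, 0], "dz": [0.0019, 0.0044, 0.0048, 0, 0], "drx": [0, 0, 0, 0, 0], "dry": [0, 0, 0, 0, 0], "drz": [0, 0, 0, 0, 0]}' | python3 shift.py

```

```text
time: 5.7
tool_pos: [0.5351, 0.2426, 0.1493]
tool_rot: [-0.002, -0.13, 0.991, -0.0]
contact_force: [-2.6, 0.2, -0.7]
gripper_width: 0.196
grasp_force: 59.5
time: 6.32
tool_pos: [0.5861, 0.256, 0.1405]
tool_rot: [0.001, -0.13, 0.991, 0.0]
contact_force: [0.7, 1.0, 5.1]
gripper_width: 0.176
grasp_force: 59.2
```

```bash
echo '{"aperture": [0.6, 0.6, 0.6, 0.6, 0.6], "dx": [0, 0, 0, 0, 0], "dy": [0, 0, 0, 0, 0], "dz": [0, 0, 0, -0.04, -0.04], "drx": [0, 0, 0, 0, 0], "dry": [0, 0, 0, 0, 0], "drz": [0, 0, 0, 0, 0]}' | python3 shift.py
echo '{"aperture": [1, 1, 1], "dx": [0, 0.02, 0], "dy": [0, 0, 0], "dz": [-0.04, 0, 0], "drx": [0, 0, 0], "dry": [0, 0, 0], "drz": [0, 0, 0]}' | python3 shift.py
python3 - <<'E'
from h import *
im,p=snap("wC")
E
```

```text
time: 6.95
tool_pos: [0.5849, 0.2556, 0.2192]
tool_rot: [-0.001, -0.13, 0.991, -0.0]
contact_force: [0.6, 0.6, -0.5]
gripper_width: 0.601
grasp_force: 0.0
time: 7.32
tool_pos: [0.5658, 0.2507, 0.2599]
tool_rot: [0.0, -0.13, 0.991, 0.0]
contact_force: [0.2, -1.1, 0.5]
gripper_width: 1.0
grasp_force: 0.0
```

View pics/wC.png

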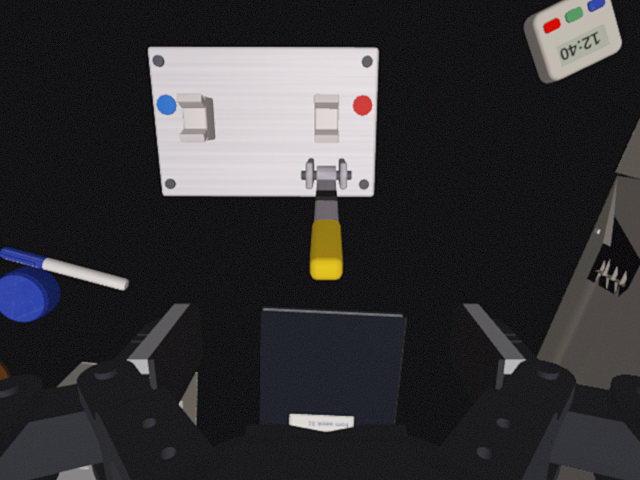

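The lever now stands open, past upright: its handle is at (326,250), on the far side of the hinge at (326,175). Both cradles are visible, blue at (196,118) and red at (326,118). I take a second view to measure them.

```bash
echo '{"aperture": [1, 1, 1, 1], "dx": [0, 0, 0, 0], "dy": [-0.05, -0.05, 0, 0], "dz": [0, 0, 0, 0], "drx": [0, 0, 0, 0], "dry": [0, 0, 0, 0], "drz": [0, 0, 0, 0]}' | python3 shift.py
python3 - <<'E'
from h import *
im,p=snap("wD"); 
O=np.array([.5087,.1790]);x=np.array([.967,.2547]);y=np.array([-.2547,.967])
W=lambda b:[*(O+x*b[0]/1e3+y*b[1]/1e3),b[2]/1e3]
dots=[]
for t in ["wC","wD"]:
    im,p=load(t)
    g=cv2.cvtColor(im,cv2.COLOR_RGB2GRAY)
    for b in [(0,-55,40),(0,55,40)]:
        u,v=proj(p,W(b)); u0,v0=int(round(u)),int(round(v)); print(t,b,u.round(1),v.round(1))
        print(" row profile v",v0,g[v0-2:v0+3,u0-22:u0+23].mean(0).astype(int).tolist())
        print(" col profile u",u0,g[v0-32:v0+33,u0-3:u0+4].mean(1).astype(int).tolist())
    k=[min(blobs(im,c,60),key=lambda q:np.hypot(*(np.array(q[1:3])-proj(p,W(b)))))[1:3] for c,b in [("red",(-10,87,12)),("blue",(-10,-87,12))]]
    dots.append([ray(p,q) for q in k]); print([plane(p,q,.012).round(4).tolist() for q in k])
    cs=max(cv2.findContours(((g[:235]>110)*255).astype(np.uint8),0,2)[0],key=cv2.contourArea)
    print([(q[0].tolist(),plane(p,q[0],.012).round(4)[:2].tolist()) for q in cv2.approxPolyDP(cs,6,True)])
print([tri([dots[0][i],dots[1][i]])[0].round(4) for i in (0,1)])
a,b=[cv2.imread(f"pics/{t}.png") for t in ("wC","wD")]
E
```

```text
time: 7.88
tool_pos: [0.5919, 0.1543, 0.2584]
tool_rot: [-0.001, -0.13, 0.992, 0.0]
contact_force: [0.3, 0.2, -0.4]
gripper_width: 0.998
grasp_force: 0.0
wC (0, -55, 40) 193.3 115.5
 row profile v 115 [185, 190, 202, 209, 210, 210, 210, 209, 210, 210, 210, 191, 184, 201, 207, 206, 207, 207, 207, 206, 208, 208, 209, 209, 209, 210, 210, 211, 211, 211, 212, 213, 213, 206, 188, 145, 109, 109, 109, 109, 106, 103, 123, 195, 214]
 col profile u 193 [212, 209, 207, 207, 209, 211, 212, 213, 213, 211, 195, 192, 197, 196, 196, 197, 199, 199, 181, 155, 144, 144, 143, 140, 144, 192, 211, 209, 208, 208, 208, 208, 208, 208, 208, 209, 208, 208, 208, 209, 209, 209, 208, 210, 211, 188, 152, 145, 148, 147, 147, 181, 198, 197, 196, 195, 194, 193, 185, 197, 207, 208, 207, 208, 208]
wC (0, 55, 40) 326.2 116.0
 row profile v 116 [218, 217, 218, 218, 218, 219, 219, 219, 220, 220, 187, 177, 207, 216, 216, 216, 216, 217, 217, 217, 217, 217, 217, 217, 218, 218, 218, 218, 218, 218, 219, 221, 212, 190, 187, 211, 221, 220, 219, 220, 220, 220, 220, 220, 220]
 col profile u 326 [220, 222, 224, 224, 224, 224, 225, 2
[... 1591 characters left out ...]
70, 144, 144, 145, 141, 141, 170, 206, 216, 215, 215, 214, 214, 214, 214, 214, 214, 214, 213, 213, 214, 213, 213, 213, 213, 214, 207, 174, 144, 145, 148, 148, 154, 185, 199, 197, 195, 194, 194, 195, 187, 204, 217, 214, 214, 215, 213]
[[0.477, 0.2603, 0.012], [0.5213, 0.0923, 0.012]]
[([263, 48], [0.4798, 0.0692]), ([268, 195], [0.6021, 0.1015]), ([441, 196], [0.5614, 0.2579]), ([438, 166], [0.5358, 0.2462]), ([439, 180], [0.5477, 0.2512]), ([459, 179], [0.5421, 0.2688]), ([448, 158], [0.5266, 0.2526]), ([465, 162], [0.526, 0.2689]), ([463, 187], [0.5481, 0.2749]), ([479, 194], [0.5505, 0.2916]), ([492, 48], [0.4294, 0.2583])]
[array([0.4768, 0.2605, 0.0114]), array([0.5213, 0.0923, 0.0118])]
```

```bash
echo '{"aperture": [1, 1, 1, 1, 1], "dx": [0.0143, 0.0143, 0.0143, 0.0143, 0.0143], "dy": [-0.0457, -0.0457, -0.0457, -0.0457, -0.0457], "dz": [-0.004, -0.004, -0.004, -0.004, -0.004], "drx": [0, 0, 0, 0, 0], "dry": [0, 0, 0, 0, 0], "drz": [0, 0, 0, 0, 0]}' | python3 shift.py | head -2
echo '{"aperture": [1, 1, 1, 1, 1], "dx": [0.0143, 0, 0, 0, 0], "dy": [-0.0457, 0, 0, 0, 0], "dz": [-0.004, 0, 0, 0, 0], "drx": [0, 0, 0, 0, 0], "dry": [0, 0, 0, 0, 0], "drz": [0, 0.153, 0.153, 0.153, 0.153]}' | python3 shift.py | head -2
echo '{"aperture": [1, 1], "dx": [0, 0], "dy": [0, 0], "dz": [0, 0], "drx": [0, 0], "dry": [0, 0], "drz": [0, 0]}' | python3 shift.py | head -3
python3 -c 'from h import *; snap("sA")'
echo '{"aperture": [1, 1, 1, 1], "dx": [0, 0, 0, 0], "dy": [-0.05, -0.05, 0, 0], "dz": [0, 0, 0, 0], "drx": [0, 0, 0, 0], "dry": [0, 0, 0, 0], "drz": [0, 0, 0, 0]}' | python3 shift.py | head -3
python3 - <<'E'
from h import *
snap("sB")
for t in ["sA","sB"]:
    im,p=load(t)
    for c in ["red","blue"]:
        for b in blobs(im,c,20): print(t,c,b,plane(p,b[1:3],0.105).round(4))
a,b=[cv2.imread(f"pics/{t}.png") for t in ("sA","sB")]
cv2.imwrite("pics/sAB.png",cv2.resize(np.vstack([a[:400],b[:400]]),(480,600),interpolation=cv2.INTER_AREA))
E
```

```text
time: 8.55
tool_pos: [0.582, -0.0851, 0.2794]
time: 9.18
tool_pos: [0.5803, -0.1316, 0.2831]
time: 9.43
tool_pos: [0.5801, -0.1322, 0.2832]
tool_rot: [-0.0, 0.173, 0.985, 0.0]
time: 9.98
tool_pos: [0.5457, -0.2265, 0.2834]
tool_rot: [0.0, 0.174, 0.985, 0.0]
sA red (106, np.float64(205.7), np.float64(65.5), [200, 60, 12, 11]) [ 0.4501 -0.1753  0.105 ]
sA red (97, np.float64(317.4), np.float64(105.5), [312, 100, 11, 11]) [ 0.5026 -0.11    0.105 ]
sA blue (269, np.float64(534.8), np.float64(51.2), [526, 42, 19, 19]) [0.5206 0.0467 0.105 ]
sA blue (404, np.float64(6.1), np.float64(147.7), [0, 125, 19, 40]) [ 0.4515 -0.3391  0.105 ]
sA blue (55, np.float64(317.1), np.float64(250.7), [313, 248, 10, 7]) [ 0.6061 -0.1484  0.105 ]
sA blue (384, np.float64(461.3), np.float64(265.8), [441, 255, 42, 22]) [ 0.6577 -0.0435  0.105 ]
sA blue (1831, np.float64(482.6), np.float64(291.3), [454, 269, 55, 50]) [ 0.685  -0.0328  0.105 ]
sA blue (58, np.float64(219.6), np.float64(277.3), [215, 274, 10, 8]) [ 0.6003 -0.2307  0.105 ]
sB red (106, np.float64(345.5), np.float64(65.6), [340, 60, 12, 11]) [ 0.44
[... 363 characters left out ...]
) [ 0.427  -0.4223  0.105 ]
sB blue (48, np.float64(637.7), np.float64(52.1), [635, 45, 5, 15]) [0.5123 0.0209 0.105 ]
sB blue (10746, np.float64(47.2), np.float64(135.8), [0, 63, 120, 151]) [ 0.4195 -0.3997  0.105 ]
sB blue (60, np.float64(442.0), np.float64(250.4), [438, 247, 10, 8]) [ 0.6058 -0.149   0.105 ]
sB blue (397, np.float64(556.4), np.float64(265.2), [535, 255, 44, 22]) [ 0.6495 -0.0658  0.105 ]
sB blue (2417, np.float64(576.0), np.float64(294.3), [546, 268, 61, 53]) [ 0.68   -0.0559  0.105 ]
sB blue (54, np.float64(342.4), np.float64(277.6), [338, 275, 10, 7]) [ 0.6002 -0.2314  0.105 ]
sB blue (44, np.float64(590.4), np.float64(475.8), [587, 472, 9, 8]) [ 0.8666 -0.0788  0.105 ]
```

View pics/sB.png

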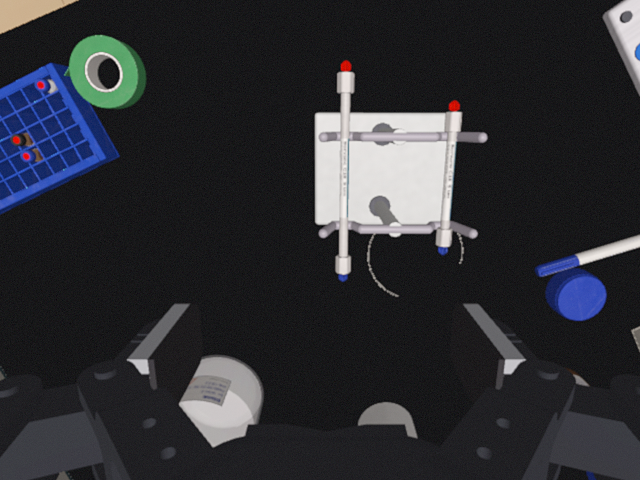

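The second stand view shows the long column on the left pair of hooks, red plug at (345,66) and blue at (342,278). The short column is on the right, at (454,105) and (442,250). I triangulate the plugs next.

```bash
python3 - <<'E'
from h import *
from plant import manip
pa=load("sA")[1];pb=load("sB")[1]
X={}
for n,a,b in [("red",(205.7,65.5),(345.5,65.6)),("blue",(219.6,277.3),(342.4,277.6)),("sred",(317.4,105.5),(453.9,105.4)),("sblue",(317.1,250.7),(442.0,250.4))]:
    X[n],e=tri([ray(pa,a),ray(pb,b)]); print(n,X[n].round(4),np.round(e,4))
d=X["red"]-X["blue"]; print(np.linalg.norm(d),np.degrees(np.arctan2(d[1],d[0])))
# body centreline at rows in sB and sA, cast at z .109 (top of column)
for t,c0 in [("sA",None),("sB",None)]:
    im,p=load(t); g=cv2.cvtColor(im,cv2.COLOR_RGB2GRAY)
    for f in (.3,.4,.5,.6,.7):
        u,v=proj(p,X["blue"]+f*d); v=int(round(v)); u=int(round(u)); print(t,f,u,v,g[v,u-14:u+15].tolist())
s=manip.state(); print(s["tool_pos"],rot(s["tool_rot"]).as_matrix().round(4).tolist())
E
```

```text
red [ 0.4496 -0.1757  0.1031] [0.0001 0.0001]
blue [ 0.601  -0.2316  0.1027] [0.0001 0.0001]
sred [ 0.5025 -0.11    0.1029] [0. 0.]
sblue [ 0.6067 -0.1487  0.1028] [0.0001 0.0001]
0.1613095170140266 159.7323311516632
sA 0.3 216 220 [15, 17, 22, 16, 25, 42, 52, 60, 67, 90, 169, 197, 205, 211, 210, 200, 189, 170, 155, 172, 181, 182, 180, 179, 180, 181, 181, 180, 196]
sA 0.4 214 199 [27, 21, 21, 23, 22, 16, 27, 19, 9, 51, 167, 211, 224, 229, 234, 230, 196, 128, 99, 169, 207, 212, 210, 210, 210, 210, 211, 210, 211]
sA 0.5 213 179 [24, 19, 23, 24, 25, 22, 20, 16, 25, 87, 168, 211, 225, 230, 236, 224, 174, 100, 112, 194, 214, 211, 210, 210, 211, 211, 210, 211, 211]
sA 0.6 212 157 [24, 23, 19, 21, 17, 14, 22, 18, 42, 145, 196, 209, 190, 190, 221, 208, 148, 88, 141, 200, 214, 212, 211, 212, 213, 213, 212, 212, 211]
sA 0.7 210 135 [126, 126, 125, 127, 126, 126, 123, 125, 123, 145, 172, 190, 203, 213, 218, 209, 195, 182, 161, 162, 184, 192, 191, 191, 163, 126, 123, 128, 153]
sB 0.3 343 220 [225, 225, 211, 201, 200, 199, 199, 200, 200, 200, 175, 175, 198, 209, 220, 218, 211, 199, 178, 187, 199, 201, 202, 201, 202, 209, 221, 226, 224]
sB 0.4 344 200 [223, 223, 222, 222, 222, 222, 221, 222, 222, 199, 195, 214, 227, 237, 241, 237, 205, 142, 199, 227, 224, 222, 222, 222, 222, 222, 221, 222, 221]
sB 0.5 344 179 [222, 222, 219, 221, 222, 223, 223, 224, 225, 209, 186, 195, 219, 233, 240, 237, 216, 157, 146, 212, 226, 224, 224, 225, 225, 224, 224, 224, 225]
sB 0.6 344 157 [226, 226, 226, 226, 226, 226, 226, 227, 227, 216, 189, 186, 213, 211, 189, 204, 220, 183, 139, 205, 227, 227, 225, 226, 226, 227, 227, 227, 226]
sB 0.7 344 135 [131, 132, 131, 131, 132, 129, 132, 175, 200, 202, 176, 174, 194, 206, 220, 220, 213, 203, 188, 171, 190, 202, 170, 131, 132, 133, 134, 132, 132]
[ 0.54585715 -0.22607912  0.28343591] [[-0.9395, 0.3425, 0.0002], [0.3425, 0.9395, 0.0004], [-0.0, 0.0004, -1.0]]
```

```bash
echo '{"aperture": [0.5, 0.5, 0.5, 0.5, 0.5], "dx": [0.0275, 0, 0, 0, 0], "dy": [0.014, 0, 0, 0, 0], "dz": [0, 0.045, 0.045, 0.02, 0], "drx": [0, 0, 0, 0, 0], "dry": [0, 0, 0, 0, 0], "drz": [0.004, 0, 0, 0, 0]}' | python3 shift.py 
python3 -c 'from h import *
im,p=snap("g1"); cv2.imwrite("pics/g1c.png",im[100:480,120:540,::-1])'
```

```text
time: 10.65
tool_pos: [0.5241, -0.2032, 0.172]
tool_rot: [-0.001, 0.176, 0.984, 0.001]
contact_force: [-0.7, -0.0, 0.2]
gripper_width: 0.499
grasp_force: 0.0
```

View pics/g1c.png

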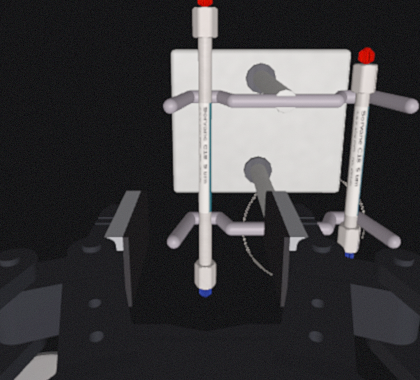

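The column lies midway between the fingers, at x≈205 in the crop, and the finger tips clear the hooks. I descend and grip.

```bash
echo '{"aperture": [0.5, 0.5, 0.5], "dx": [0, 0, 0], "dy": [0, 0, 0], "dz": [0.044, 0.0435, 0], "drx": [0, 0, 0], "dry": [0, 0, 0], "drz": [0, 0, 0]}' | python3 shift.py 
echo '{"aperture": [0, 0, 0, 0, 0], "dx": [0, 0, 0, 0, 0], "dy": [0, 0, 0, 0, 0], "dz": [0, 0, 0, 0, 0], "drx": [0, 0, 0, 0, 0], "dry": [0, 0, 0, 0, 0], "drz": [0, 0, 0, 0, 0]}' | python3 shift.py
echo '{"aperture": [0, 0, 0, 0, 0], "dx": [0, 0, 0, 0, 0], "dy": [0, 0, 0, 0, 0], "dz": [-0.01, -0.03, -0.04, -0.04, -0.02], "drx": [0, 0, 0, 0, 0], "dry": [0, 0, 0, 0, 0], "drz": [0, 0, 0, 0, 0]}' | python3 shift.py
python3 -c 'from h import *
im,p=snap("g2"); print(blobs(im,"red",20),blobs(im,"blue",20))
from plant import manip; s=manip.state(); T=rot(s["tool_rot"]); print(s["tool_pos"],T.as_matrix().round(4).tolist())
for b in blobs(im,"red",60): print(T.inv().apply(plane(p,b[1:3],s["tool_pos"][2]+.019)-s["tool_pos"]))'
```

```text
time: 11.08
tool_pos: [0.5234, -0.2035, 0.0844]
tool_rot: [-0.002, 0.176, 0.984, 0.001]
contact_force: [-0.3, 0.7, 1.0]
gripper_width: 0.502
grasp_force: 0.0
time: 11.7
tool_pos: [0.5268, -0.2053, 0.0896]
tool_rot: [0.003, 0.176, 0.984, -0.001]
contact_force: [0.4, 0.8, 5.2]
gripper_width: 0.103
grasp_force: 60.6
time: 12.32
tool_pos: [0.5254, -0.2047, 0.2293]
tool_rot: [0.002, 0.176, 0.984, -0.001]
contact_force: [0.2, 0.9, -0.8]
gripper_width: 0.11
grasp_force: 59.7
[(608, np.float64(325.9), np.float64(67.0), [313, 52, 26, 29]), (132, np.float64(455.2), np.float64(144.7), [450, 138, 12, 14])] [(6115, np.float64(27.5), np.float64(166.7), [0, 90, 80, 140]), (556, np.float64(570.1), np.float64(307.9), [546, 296, 49, 24]), (72, np.float64(441.6), np.float64(308.6), [436, 305, 12, 9]), (3035, np.float64(591.5), np.float64(340.3), [557, 311, 69, 60])]
[ 0.52613743 -0.20509929  0.231291  ] [[-0.9377, 0.3473, 0.0062], [0.3473, 0.9377, -0.0035], [-0.007, -0.0011, -1.0]]
[ 0.08232811  0.00067475 -0.01957964]
[ 0.06206131  0.03687842 -0.01947745]
```

View pics/g2.png

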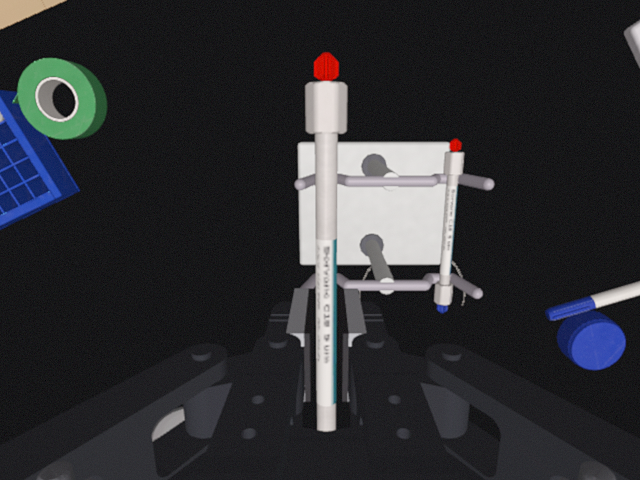

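The column is held level and runs along the tool's x axis, red plug at (326,67). The short column is still on its hooks. I carry the column over the block.

```bash
echo '{"aperture": [0, 0, 0, 0, 0], "dx": [0.0163, 0.0163, 0.0163, 0.0163, 0.0163], "dy": [0.0392, 0.0392, 0.0392, 0.0392, 0.0392], "dz": [-0.003, -0.003, -0.003, -0.003, -0.003], "drx": [0, 0, 0, 0, 0], "dry": [0, 0, 0, 0, 0], "drz": [0, 0, 0, 0, 0]}' | python3 shift.py |head -2
echo '{"aperture": [0, 0, 0, 0, 0], "dx": [0.0163, 0.0163, 0.0163, 0.0163, 0], "dy": [0.0392, 0.0392, 0.0392, 0.0392, 0], "dz": [-0.003, -0.003, -0.003, -0.003, 0], "drx": [0, 0, 0, 0, 0], "dry": [0, 0, 0, 0, 0], "drz": [0, 0, 0, 0, 0.16]}' | python3 shift.py |head -2
echo '{"aperture": [0, 0, 0, 0, 0], "dx": [0, 0, 0, 0, 0], "dy": [0, 0, 0, 0, 0], "dz": [0, 0, 0, 0, 0], "drx": [0, 0, 0, 0, 0], "dry": [0, 0, 0, 0, 0], "drz": [0.16, 0.16, 0.16, 0.16, 0.1575]}' | python3 shift.py |head -2
echo '{"aperture": [0, 0, 0], "dx": [0, 0, 0], "dy": [0, 0, 0], "dz": [0, 0, 0], "drx": [0, 0, 0], "dry": [0, 0, 0], "drz": [0, 0, 0]}' | python3 shift.py
cat > see.py <<'E'
from h import *
from plant import manip; import sys
im,p=snap(sys.argv[1]); s=manip.state(); T=rot(s["tool_rot"]); t=s["tool_pos"]; print(s["time"],t,T.as_matrix().round(4).tolist())
y=np.array([-.0445,.1682]);y/=np.linalg.norm(y);x=np.array([y[1],-y[0]]);O=np.array([.5104,.1795])
for b in blobs(im,"red",200): print("red",b); X=plane(p,b[1:3],t[2]+.015); print(" tool",T.inv().apply(X-t).round(4),"block",((X[:2]-O)@x).round(4),((X[:2]-O)@y).round(4),"at .012",plane(p,b[1:3],.012).round(4))
for n,v in (("tcp",t[:2]),("tool x",O+T.as_matrix()[:2,0])): print(n,"block",(v-O)@x,(v-O)@y)
E
python3 see.py p1
```

```text
time: 13.0
tool_pos: [0.5152, 0.0093, 0.2392]
time: 13.62
tool_pos: [0.5085, 0.1799, 0.2514]
time: 14.25
tool_pos: [0.5088, 0.1774, 0.251]
time: 14.62
tool_pos: [0.5094, 0.1775, 0.2525]
tool_rot: [-0.0, 0.61, 0.793, -0.0]
contact_force: [-0.4, 0.1, -0.6]
gripper_width: 0.111
grasp_force: 59.7
14.675 [0.50949104 0.17751713 0.2526994 ] [[-0.2565, 0.9666, -0.0003], [0.9666, 0.2565, -0.0001], [-0.0, -0.0003, -1.0]]
red (602, np.float64(326.0), np.float64(67.0), [314, 52, 25, 29])
 tool [ 0.0829  0.0005 -0.015 ] block -0.0009 0.0812 at .012 [0.4806 0.2888 0.012 ]
tcp block -0.001385882145148798 -0.001684433055822959
tool x block -0.000728939454783257 0.9999997343163537
```

View pics/p1.png

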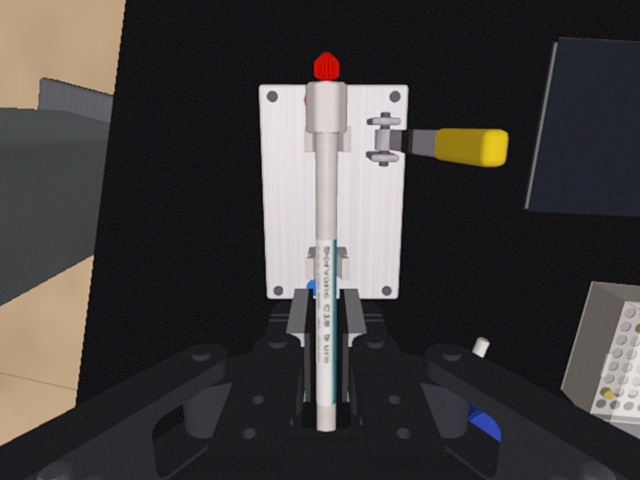

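The column is over the block: its red plug at (326,67) is on the red-dot side, and the open lever is well to the right at (470,147). I re-measure the plate in this view as a calibration check.

```bash
python3 - <<'E'
from h import *
im,p=load("p1")
y=np.array([-.0445,.1682]);y/=np.linalg.norm(y);x=np.array([y[1],-y[0]]);O=np.array([.5104,.1795])
g=cv2.cvtColor(im,cv2.COLOR_RGB2GRAY)
B=lambda uv,z:(lambda X:(1e3*np.array([(X-O)@x,(X-O)@y])).round(1).tolist())(plane(p,uv,z)[:2])
for v in (110,130,170,200,215):
    r=np.where(g[v,200:430]>110)[0]+200; print(v,"left",B((r[0]-.5,v),.012),"right",B((r[-1]+.5,v),.012))
for u in (285,295,360): 
    r=np.where(g[40:310,u]>110)[0]+40; print(u,r[0],B((u,r[0]-.5),.012),r[-1],B((u,r[-1]+.5),.012))
for b in [(-12,55,51),(12,55,51),(12,-55,51),(-12,-55,51),(45,55,54)]:
    X=O+x*b[0]/1e3+y*b[1]/1e3; print(b,proj(p,[*X,b[2]/1e3]).round(1))
print(g[145,300:356].tolist()); print(g[265,300:356].tolist())
E
```

```text
110 left [-58.9, 78.3] right [69.4, 78.4]
130 left [-59.6, 61.4] right [56.1, 61.5]
170 left [-59.2, 26.4] right [69.4, 26.5]
200 left [-59.4, -1.0] right [69.8, -0.9]
215 left [-59.0, -15.1] right [69.6, -15.0]
285 85 [-36.1, 99.3] 298 [-41.1, -99.0]
295 85 [-27.5, 99.3] 288 [-31.0, -88.4]
360 85 [28.3, 99.3] 298 [32.8, -98.9]
(-12, 55, 51) [312.  138.9]
(12, 55, 51) [342.1 139. ]
(12, -55, 51) [340.7 269.4]
(-12, -55, 51) [313.  269.4]
(45, 55, 54) [384.  139.1]
[227, 226, 225, 223, 204, 193, 195, 198, 198, 200, 201, 197, 174, 152, 140, 136, 153, 168, 179, 185, 191, 196, 200, 204, 210, 216, 218, 214, 208, 205, 203, 198, 194, 189, 183, 172, 160, 137, 138, 144, 145, 147, 147, 179, 199, 203, 201, 199, 199, 197, 195, 215, 221, 220, 221, 220]
[213, 214, 213, 214, 212, 201, 198, 200, 198, 197, 199, 201, 195, 169, 149, 157, 171, 166, 166, 189, 208, 213, 213, 198, 170, 137, 105, 125, 168, 194, 212, 205, 177, 134, 94, 82, 105, 137, 148, 150, 147, 146, 188, 204, 201, 200, 199, 198, 194, 203, 210, 209, 210, 210, 210, 210]
```

```bash
echo '{"aperture": [0, 0, 0, 0, 0], "dx": [-0.0013, 0, 0, 0, 0], "dy": [0.001, 0, 0, 0, 0], "dz": [0.04, 0.05, 0.05, 0.04, 0], "drx": [0, 0, 0, 0, 0], "dry": [0, 0, 0, 0, 0], "drz": [0, 0, 0, 0, 0]}' | python3 shift.py
python3 see.py p2
```

```text
time: 15.3
tool_pos: [0.5077, 0.1759, 0.0691]
tool_rot: [-0.003, 0.61, 0.792, -0.003]
contact_force: [-0.2, 0.1, -0.3]
gripper_width: 0.105
grasp_force: 59.7
15.35 [0.50995008 0.17638303 0.07200549] [[-0.256, 0.9667, -0.0028], [0.9667, 0.256, -0.0006], [0.0002, -0.0029, -1.0]]
red (1347, np.float64(311.5), np.float64(69.2), [288, 52, 50, 41])
 tool [ 0.0821 -0.0056 -0.015 ] block -0.0068 0.0792 at .012 [0.4783 0.2624 0.012 ]
tcp block -0.0012321758246059604 -0.0028982219191782577
tool x block -0.0002903993258661088 0.9999999430533525
```

View pics/p2.png

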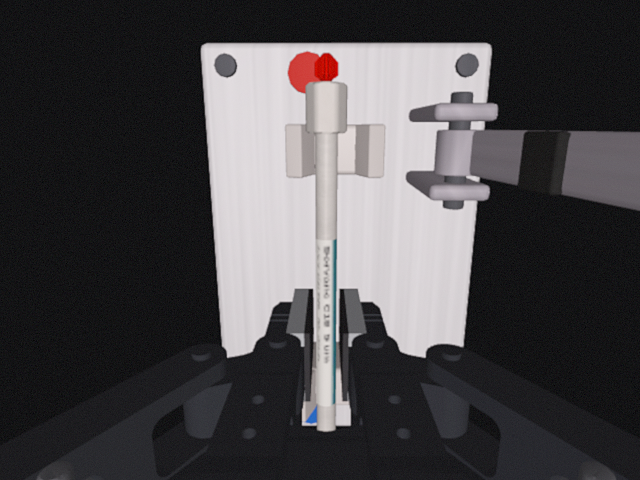

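The image was taken while the arm was still settling. The cradle centre is at u≈335 and the column at 326, which matches the lag. I settle and check again numerically.

```bash
echo '{"aperture": [0, 0, 0, 0], "dx": [0, 0, 0, 0], "dy": [0, 0, 0, 0], "dz": [0, 0, 0, 0], "drx": [0, 0, 0, 0], "dry": [0, 0, 0, 0], "drz": [0, 0, 0, 0]}' | python3 shift.py | head -3
python3 see.py p3; python3 - <<'E'
from h import *
im,p=load("p3"); g=cv2.cvtColor(im,cv2.COLOR_RGB2GRAY)
print(g[145:156,270:400].mean(0).astype(int).tolist())
E
```

```text
time: 15.85
tool_pos: [0.5112, 0.1766, 0.0735]
tool_rot: [0.0, 0.61, 0.792, 0.0]
15.9 [0.51102888 0.17660251 0.0733    ] [[-0.2557, 0.9668, 0.0006], [0.9668, 0.2557, 0.0001], [-0.0, 0.0006, -1.0]]
red (1576, np.float64(306.5), np.float64(70.7), [280, 53, 58, 41])
 tool [ 0.082  -0.0047 -0.015 ] block -0.0049 0.079 at .012 [0.4801 0.2625 0.012 ]
tcp block -0.00013311274679766118 -0.0029619617888588393
tool x block 0.00010008641553690612 0.9999999943819876
[219, 220, 221, 222, 222, 221, 204, 185, 188, 193, 194, 194, 195, 195, 195, 195, 196, 196, 196, 196, 198, 194, 172, 152, 150, 149, 150, 149, 148, 148, 148, 147, 147, 144, 146, 189, 213, 215, 214, 214, 214, 214, 215, 216, 202, 162, 149, 165, 175, 182, 187, 192, 196, 200, 206, 212, 214, 209, 205, 201, 197, 194, 190, 185, 179, 169, 153, 163, 204, 218, 216, 216, 217, 218, 196, 155, 140, 141, 143, 143, 144, 145, 145, 144, 145, 145, 143, 161, 189, 199, 198, 198, 198, 197, 197, 196, 196, 196, 195, 195, 196, 195, 181, 200, 215, 216, 214, 212, 211, 211, 212, 213, 213, 213, 213, 215, 217, 219, 219, 220, 219, 218, 217, 215, 214, 214, 214, 215, 216, 217]
```

```bash
echo '{"aperture": [0, 0, 0, 0, 0], "dx": [0, 0, 0, 0, 0], "dy": [0, 0, 0, 0, 0], "dz": [0.02, 0.012, 0.003, 0, 0], "drx": [0, 0, 0, 0, 0], "dry": [0, 0, 0, 0, 0], "drz": [0, 0, 0, 0, 0]}' | python3 shift.py
echo '{"aperture": [0, 0, 0], "dx": [0, 0, 0], "dy": [0, 0, 0], "dz": [0.002, 0, 0], "drx": [0, 0, 0], "dry": [0, 0, 0], "drz": [0, 0, 0]}' | python3 shift.py
echo '{"aperture": [0, 0, 0], "dx": [0, 0, 0], "dy": [0, 0, 0], "dz": [0.002, 0, 0], "drx": [0, 0, 0], "dry": [0, 0, 0], "drz": [0, 0, 0]}' | python3 shift.py
```

```text
time: 16.52
tool_pos: [0.5114, 0.1767, 0.0386]
tool_rot: [0.0, 0.61, 0.792, 0.0]
contact_force: [-0.8, 0.9, -0.5]
gripper_width: 0.105
grasp_force: 59.7
time: 16.9
tool_pos: [0.5109, 0.1766, 0.036]
tool_rot: [0.0, 0.61, 0.792, 0.0]
contact_force: [0.5, -0.4, -0.7]
gripper_width: 0.104
grasp_force: 59.7
time: 17.27
tool_pos: [0.5108, 0.1765, 0.0338]
tool_rot: [-0.0, 0.61, 0.792, -0.0]
contact_force: [0.6, -0.5, -0.0]
gripper_width: 0.109
grasp_force: 59.7
```

```bash
echo '{"aperture": [0, 0, 0], "dx": [0, 0, 0], "dy": [0, 0, 0], "dz": [0.0015, 0, 0], "drx": [0, 0, 0], "dry": [0, 0, 0], "drz": [0, 0, 0]}' | python3 shift.py
echo '{"aperture": [0, 0, 0], "dx": [0, 0, 0], "dy": [0, 0, 0], "dz": [0.0015, 0, 0], "drx": [0, 0, 0], "dry": [0, 0, 0], "drz": [0, 0, 0]}' | python3 shift.py
echo '{"aperture": [0, 0, 0], "dx": [0, 0, 0], "dy": [0, 0, 0], "dz": [0.0015, 0, 0], "drx": [0, 0, 0], "dry": [0, 0, 0], "drz": [0, 0, 0]}' | python3 shift.py
```

```text
time: 17.65
tool_pos: [0.5108, 0.1766, 0.0324]
tool_rot: [-0.0, 0.61, 0.792, -0.0]
contact_force: [0.1, -0.3, -0.5]
gripper_width: 0.111
grasp_force: 59.7
time: 18.02
tool_pos: [0.5111, 0.1766, 0.0312]
tool_rot: [0.0, 0.61, 0.792, 0.0]
contact_force: [-1.1, 0.5, 1.5]
gripper_width: 0.108
grasp_force: 60.1
time: 18.4
tool_pos: [0.5111, 0.1767, 0.0312]
tool_rot: [-0.0, 0.61, 0.792, -0.0]
contact_force: [-6.1, -1.8, 11.8]
gripper_width: 0.112
grasp_force: 61.4
```

Contact at TCP z 0.031 with 12 N upward, as predicted, so the column is seated. I release and rise.

```bash
echo '{"aperture": [0.45, 0.45, 0.45, 0.45, 0.45], "dx": [0, 0, 0, 0, 0], "dy": [0, 0, 0, 0, 0], "dz": [0, 0, 0, -0.02, -0.04], "drx": [0, 0, 0, 0, 0], "dry": [0, 0, 0, 0, 0], "drz": [0, 0, 0, 0, 0]}' | python3 shift.py
echo '{"aperture": [0.6, 0.6, 0.6, 0.6, 0.6], "dx": [0, 0, 0, -0.04, 0], "dy": [0, 0, 0, 0, 0], "dz": [-0.05, -0.05, -0.05, 0, 0], "drx": [0, 0, 0, 0, 0], "dry": [0, 0, 0, 0, 0], "drz": [0, 0, 0, 0, 0]}' | python3 shift.py
echo '{"aperture": [1, 1], "dx": [0, 0], "dy": [0, 0], "dz": [0, 0], "drx": [0, 0], "dry": [0, 0], "drz": [0, 0]}' | python3 shift.py|head -2
python3 see.py q1
```

```text
time: 19.02
tool_pos: [0.5088, 0.1761, 0.0875]
tool_rot: [-0.002, 0.61, 0.792, -0.002]
contact_force: [0.7, 0.0, 0.5]
gripper_width: 0.447
grasp_force: 0.0
time: 19.65
tool_pos: [0.5217, 0.1365, 0.24]
tool_rot: [0.001, 0.611, 0.792, 0.0]
contact_force: [-0.6, -0.5, -0.8]
gripper_width: 0.601
grasp_force: 0.0
time: 19.9
tool_pos: [0.5205, 0.1384, 0.2385]
19.95 [0.5205782  0.13848353 0.23857819] [[-0.2565, 0.9665, -0.0014], [0.9665, 0.2565, 0.0], [0.0004, -0.0014, -1.0]]
red (405, np.float64(314.4), np.float64(46.3), [302, 35, 30, 23])
 tool [ 0.0882 -0.0027 -0.015 ] block -0.0034 0.046 at .012 [0.4788 0.2608 0.012 ]
tcp block -0.0006509648117040641 -0.04225545052947574
tool x block -0.0007638536933878248 0.9999996327768134
```

View pics/q1.png

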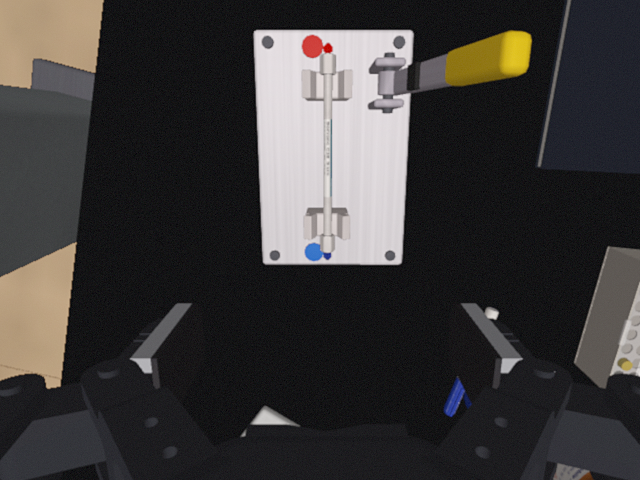

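The column lies in both cradles, red plug at (328,48) next to the red dot and blue plug at (327,256) next to the blue dot. The lever is still open, with its handle at (490,60). I work out the centring and the handle position.

```bash
python3 - <<'E'
from h import *
y=np.array([-.0445,.1682]);y/=np.linalg.norm(y);x=np.array([y[1],-y[0]]);O=np.array([.5104,.1795])
r=[]
for t in ["wC","wD","q1"]:
    im,p=load(t); b=max(blobs(im,"yellow",60)); r.append(ray(p,b[1:3]))
X,e=tri(r); d=X[:2]-O; print("handle",X.round(4),np.round(e,4),"block",(d@x).round(4),(d@y).round(4))
im,p=load("q1")
for uv in [(328,48),(327,256)]: d=plane(p,uv,.046)[:2]-O; print(uv,(d@x).round(4),(d@y).round(4))
h=cv2.cvtColor(im,cv2.COLOR_RGB2HSV); s=h[:,:,1]
for n,(a,b) in dict(red=(38,66),blue=(236,264)).items(): print(n,[(v,int(s[v,325:332].max())) for v in range(a,b)])
E
echo '{"aperture": [0.6, 0.6, 0.6, 0.6, 0.6], "dx": [0, 0, 0, 0, 0], "dy": [0, 0, 0, 0, 0], "dz": [-0.02, 0, 0, 0, 0], "drx": [0, 0, 0, 0, 0], "dry": [0, 0, 0, 0, 0], "drz": [-0.1745, -0.1745, -0.1745, -0.1745, -0.1745]}' | python3 shift.py|head -2
echo '{"aperture": [0.6, 0.6, 0.6, 0.6, 0.6], "dx": [0, 0, 0, 0, 0], "dy": [0, 0, 0, 0, 0], "dz": [0, 0, 0, 0, 0], "drx": [0, 0, 0, 0, 0], "dry": [0, 0, 0, 0, 0], "drz": [-0.1745, -0.1745, -0.1745, -0.1745, 0]}' | python3 shift.py|head -3
```

```text
handle [0.5694 0.252  0.1695] [0.     0.0004 0.0004] block 0.0756 0.055
(328, 48) 0.0012 0.0798
(327, 256) 0.0006 -0.0804
red [(38, 8), (39, 8), (40, 7), (41, 5), (42, 30), (43, 149), (44, 254), (45, 255), (46, 255), (47, 255), (48, 255), (49, 255), (50, 255), (51, 255), (52, 191), (53, 45), (54, 11), (55, 13), (56, 14), (57, 14), (58, 14), (59, 14), (60, 14), (61, 14), (62, 15), (63, 14), (64, 14), (65, 14)]
blue [(236, 14), (237, 13), (238, 14), (239, 14), (240, 12), (241, 12), (242, 12), (243, 14), (244, 12), (245, 12), (246, 13), (247, 12), (248, 14), (249, 13), (250, 14), (251, 18), (252, 22), (253, 147), (254, 206), (255, 196), (256, 202), (257, 204), (258, 197), (259, 92), (260, 7), (261, 7), (262, 7), (263, 8)]
time: 20.58
tool_pos: [0.5208, 0.1385, 0.259]
time: 21.2
tool_pos: [0.5208, 0.1383, 0.259]
tool_rot: [-0.0, -0.128, 0.992, 0.0]
```

```bash
echo '{"aperture": [0.6, 0.6, 0.6, 0.6, 0.6], "dx": [-0.0254, -0.0254, -0.0254, 0, 0], "dy": [0.0325, 0.0325, 0.0325, 0, 0], "dz": [0, 0, 0, 0, 0], "drx": [0, 0, 0, 0, 0], "dry": [0, 0, 0, 0, 0], "drz": [0, 0, 0, 0, 0]}' | python3 shift.py|head -3
python3 - <<'E'
from h import *
from plant import manip
im,p=snap("r1"); b=max(blobs(im,"yellow",60)); print(b, manip.state()["tool_pos"])
y=np.array([-.0445,.1682]);y/=np.linalg.norm(y);x=np.array([y[1],-y[0]]);O=np.array([.5104,.1795])
r=[ray(p,b[1:3])]
for t in ["wC","wD"]:
    i,q=load(t); c=max(blobs(i,"yellow",60)); r.append(ray(q,c[1:3]))
X,e=tri(r); d=X[:2]-O; print("handle",X.round(4),np.round(e,4),"block",(d@x).round(4),(d@y).round(4))
cv2.imwrite("pics/r1c.png",im[100:480,120:540,::-1])
E
```

```text
time: 21.82
tool_pos: [0.5695, 0.2515, 0.259]
tool_rot: [-0.0, -0.128, 0.992, -0.0]
(1746, np.float64(326.2), np.float64(245.1), [310, 215, 33, 59]) [0.56951281 0.25109207 0.2591953 ]
handle [0.5693 0.2519 0.1693] [0.0001 0.0001 0.0002] block 0.0755 0.0549
```

View pics/r1c.png

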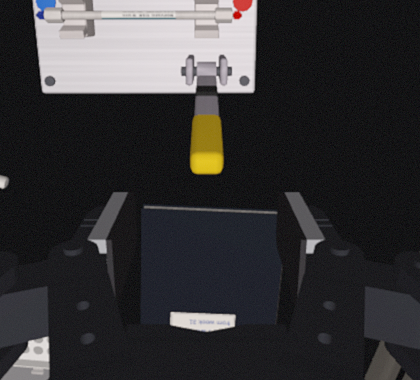

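The handle, at (206,145) in the crop, is centred between the fingers. That was my eleventh viewed picture, one over the limit of 10, so from here I check with numbers only. I descend and pinch.

```bash
echo '{"aperture": [0.6, 0.6, 0.6, 0.6], "dx": [0, 0, 0, 0], "dy": [0, 0, 0, 0], "dz": [0.04, 0.04, 0.036, 0], "drx": [0, 0, 0, 0], "dry": [0, 0, 0, 0], "drz": [0, 0, 0, 0]}' | python3 shift.py|head -4
echo '{"aperture": [0, 0, 0, 0, 0], "dx": [0, 0, 0, 0, 0], "dy": [0, 0, 0, 0, 0], "dz": [0, 0, 0, 0, 0], "drx": [0, 0, 0, 0, 0], "dry": [0, 0, 0, 0, 0], "drz": [0, 0, 0, 0, 0]}' | python3 shift.py
python3 - <<'E'
import numpy as np
P=lambda t: np.array([45-113*np.cos(t)+6*np.sin(t),54+113*np.sin(t)+6*np.cos(t)])
ts=[1.78,1.6,1.4,1.2,1.0,.8,.6,.4,.2,.05,0]
for a,b in zip(ts,ts[1:]): d=P(b)-P(a); print(b,"tool dx %.4f dz %.4f"%(-d[0]/1e3,-d[1]/1e3))
E
```

```text
time: 22.38
tool_pos: [0.5672, 0.2499, 0.1397]
tool_rot: [-0.004, -0.128, 0.992, -0.001]
contact_force: [-0.2, 0.1, 0.0]
time: 23.0
tool_pos: [0.5714, 0.2521, 0.1464]
tool_rot: [0.002, -0.129, 0.992, 0.0]
contact_force: [-0.2, 0.6, 5.4]
gripper_width: 0.204
grasp_force: 59.7
1.6 tool dx 0.0200 dz -0.0035
1.4 tool dx 0.0226 dz 0.0004
1.2 tool dx 0.0221 dz 0.0049
1.0 tool dx 0.0207 dz 0.0092
0.8 tool dx 0.0184 dz 0.0131
0.6 tool dx 0.0155 dz 0.0165
0.4 tool dx 0.0119 dz 0.0192
0.2 tool dx 0.0078 dz 0.0212
0.05 tool dx 0.0030 dz 0.0167
0 tool dx 0.0004 dz 0.0056
```

```bash
echo '{"aperture": [0, 0, 0, 0, 0], "dx": [0.02, 0.0226, 0.0221, 0.0207, 0], "dy": [0, 0, 0, 0, 0], "dz": [-0.0035, 0.0004, 0.0049, 0.0092, 0], "drx": [0, 0, 0, 0, 0], "dry": [0, 0, 0, 0, 0], "drz": [0, 0, 0, 0, 0]}' | python3 shift.py
echo '{"aperture": [0, 0, 0, 0], "dx": [0.0184, 0.0155, 0.0119, 0], "dy": [0, 0, 0, 0], "dz": [0.0131, 0.0165, 0.0192, 0], "drx": [0, 0, 0, 0], "dry": [0, 0, 0, 0], "drz": [0, 0, 0, 0]}' | python3 shift.py
echo '{"aperture": [0, 0, 0, 0, 0], "dx": [0.0078, 0.003, 0.0004, 0, 0], "dy": [0, 0, 0, 0, 0], "dz": [0.0212, 0.0167, 0.0056, 0, 0], "drx": [0, 0, 0, 0, 0], "dry": [0, 0, 0, 0, 0], "drz": [0, 0, 0, 0, 0]}' | python3 shift.py
```

```text
time: 23.62
tool_pos: [0.489, 0.2304, 0.1369]
tool_rot: [0.004, -0.129, 0.992, 0.0]
contact_force: [-4.2, -1.2, 12.4]
gripper_width: 0.2
grasp_force: 62.2
time: 24.12
tool_pos: [0.4428, 0.2181, 0.0844]
tool_rot: [0.0, -0.129, 0.992, -0.0]
contact_force: [-4.1, -1.3, 6.0]
gripper_width: 0.203
grasp_force: 60.1
time: 24.75
tool_pos: [0.4323, 0.2154, 0.0407]
tool_rot: [0.0, -0.129, 0.992, 0.0]
contact_force: [-3.8, -0.7, 5.0]
gripper_width: 0.201
grasp_force: 58.3
```

```bash
echo '{"aperture": [0.6, 0.6, 0.6, 0.6, 0.6], "dx": [0, 0, 0, 0, 0], "dy": [0, 0, 0, 0, 0], "dz": [0, 0, 0, -0.03, -0.03], "drx": [0, 0, 0, 0, 0], "dry": [0, 0, 0, 0, 0], "drz": [0, 0, 0, 0, 0]}' | python3 shift.py|head -2
echo '{"aperture": [0.6, 0, 0, 0, 0], "dx": [0, 0, 0, 0, 0], "dy": [0, 0, 0, 0, 0], "dz": [-0.02, 0, 0, 0, 0], "drx": [0, 0, 0, 0, 0], "dry": [0, 0, 0, 0, 0], "drz": [0, 0, 0, 0, 0]}' | python3 shift.py
echo '{"aperture": [0, 0, 0, 0], "dx": [0, 0, 0, 0], "dy": [0, 0, 0, 0], "dz": [0.03, 0.012, 0, 0], "drx": [0, 0, 0, 0], "dry": [0, 0, 0, 0], "drz": [0, 0, 0, 0]}' | python3 shift.py
```

```text
time: 25.38
tool_pos: [0.4317, 0.2151, 0.1003]
time: 26.0
tool_pos: [0.4316, 0.2151, 0.119]
tool_rot: [-0.001, -0.129, 0.992, -0.0]
contact_force: [0.1, 0.1, 0.6]
gripper_width: 0.001
grasp_force: 0.0
time: 26.5
tool_pos: [0.4327, 0.2154, 0.0789]
tool_rot: [0.001, -0.129, 0.992, 0.0]
contact_force: [-0.1, -0.3, 0.5]
gripper_width: -0.004
grasp_force: 0.0
```

```bash
echo '{"aperture": [0, 0, 0], "dx": [0, 0, 0], "dy": [0, 0, 0], "dz": [0.008, 0, 0], "drx": [0, 0, 0], "dry": [0, 0, 0], "drz": [0, 0, 0]}' | python3 shift.py
echo '{"aperture": [0, 0, 0], "dx": [0, 0, 0], "dy": [0, 0, 0], "dz": [0.003, 0, 0], "drx": [0, 0, 0], "dry": [0, 0, 0], "drz": [0, 0, 0]}' | python3 shift.py
echo '{"aperture": [0, 0, 0], "dx": [0, 0, 0], "dy": [0, 0, 0], "dz": [0.003, 0, 0], "drx": [0, 0, 0], "dry": [0, 0, 0], "drz": [0, 0, 0]}' | python3 shift.py
```

```text
time: 26.88
tool_pos: [0.4322, 0.2153, 0.0702]
tool_rot: [0.0, -0.129, 0.992, -0.0]
contact_force: [-0.1, -0.4, 0.1]
gripper_width: 0.001
grasp_force: 0.0
time: 27.25
tool_pos: [0.4321, 0.2152, 0.067]
tool_rot: [-0.0, -0.129, 0.992, -0.0]
contact_force: [0.1, -0.9, -1.1]
gripper_width: 0.005
grasp_force: 0.0
time: 27.62
tool_pos: [0.4322, 0.2153, 0.0666]
tool_rot: [-0.001, -0.129, 0.992, -0.0]
contact_force: [-8.5, -3.8, 16.8]
gripper_width: -0.0
grasp_force: 8.4
```

The press meets a hard stop at z 0.0666 with 17 N. The hinge alone would resist with only about 1 N, so the lever is fully shut. I retreat and verify numerically.

```bash
echo '{"aperture": [0, 0, 0, 0, 0], "dx": [0, 0, 0, 0, -0.04], "dy": [0, 0, 0, 0, 0], "dz": [-0.04, -0.05, -0.05, -0.045, 0], "drx": [0, 0, 0, 0, 0], "dry": [0, 0, 0, 0, 0], "drz": [0, 0, 0, 0, 0]}' | python3 shift.py|head -3
echo '{"aperture": [0.6, 0.6, 0.6, 0.6, 0.6], "dx": [-0.04, -0.04, 0, 0, 0], "dy": [-0.04, -0.04, 0, 0, 0], "dz": [0, 0, 0, 0, 0], "drx": [0, 0, 0, 0, 0], "dry": [0, 0, 0, 0, 0], "drz": [0, 0, 0, 0, 0]}' | python3 shift.py|head -4
python3 - <<'E'
from h import *
from plant import manip
im,p=snap("f1")
y=np.array([-.0445,.1682]);y/=np.linalg.norm(y);x=np.array([y[1],-y[0]]);O=np.array([.5104,.1795])
B=lambda X:(1e3*np.array([(X[:2]-O)@x,(X[:2]-O)@y])).round(1).tolist()
for c in HSV:
    for b in blobs(im,c,20): print(c,b,"z.046",B(plane(p,b[1:3],.046)),"z.062",B(plane(p,b[1:3],.062)))
for n,z in (("wA",.062),("wB",.062)):
    i,q=load(n); b=max(blobs(i,"yellow",60)); print(n,"yellow before",B(plane(q,b[1:3],z)))
t=manip.grab_frame("top"); t0=cv2.imread("pics/top0.png")[:,:,::-1]
for n,i in (("t0",t0.copy()),("t1",t)): print(n,[(c,b[:3]) for c in HSV for b in blobs(i,c) if 140<b[1]<500 and 140<b[2]<315])
E
```

```text
time: 28.25
tool_pos: [0.4728, 0.2264, 0.2557]
tool_rot: [0.006, -0.129, 0.992, 0.001]
time: 28.88
tool_pos: [0.5678, 0.1692, 0.2492]
tool_rot: [-0.0, -0.129, 0.992, 0.0]
contact_force: [0.4, -0.6, 1.1]
red (279, np.float64(453.1), np.float64(127.2), [444, 118, 19, 19]) z.046 [-11.9, 76.8] z.062 [-12.0, 72.1]
red (43, np.float64(455.4), np.float64(143.6), [453, 140, 7, 8]) z.046 [0.8, 79.6] z.062 [0.1, 74.8]
blue (269, np.float64(254.2), np.float64(127.1), [245, 118, 19, 19]) z.046 [-11.9, -81.4] z.062 [-12.0, -78.8]
blue (32, np.float64(256.8), np.float64(143.4), [254, 141, 6, 6]) z.046 [0.7, -79.9] z.062 [0.1, -77.3]
blue (3147, np.float64(101.7), np.float64(311.7), [71, 270, 63, 76]) z.046 [147.9, -225.3] z.062 [140.4, -216.0]
yellow (2040, np.float64(435.3), np.float64(45.6), [421, 6, 30, 81]) z.046 [-71.6, 58.5] z.062 [-68.9, 54.6]
wA yellow before [-69.1, 55.0]
wB yellow before [-68.8, 54.5]
t0 [('red', (23, np.float64(222.8), np.float64(258.1))), ('red', (10, np.float64(396.2), np.float64(270.0))), ('red', (12, np.float64(168.1), np.float64(296.8))), ('blue', (331, np.float64(330.5), np.float64(160.5))), ('blue', (62, np.float64(334.8), np.float64(174.4))), ('blue', (20, np.float64(288.2), np.float64(241.8))), ('blue', (9, np.float64(156.7), np.float64(306.3))), ('yellow', (160, np.float64(237.0), np.float64(276.2)))]
t1 [('red', (12, np.float64(168.1), np.float64(296.8))), ('blue', (343, np.float64(330.5), np.float64(160.8))), ('blue', (57, np.float64(335.4), np.float64(174.6))), ('blue', (7, np.float64(156.7), np.float64(306.0)))]
```

```bash
python3 -c 'from plant import manip; print(manip.job_done())'
```

```text
the job is handed in; nothing more can be done
None
```

I handed the job in at about 29 s: the long column is in both cradles, centred to within about 0.5 mm with its red plug at the red-dot end, the lever is pressed fully shut and the short column was left on its hooks, but I viewed 11 pictures, one over the limit of 10.

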